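# Set the spring preload of a microscope stage drive

### The arm

A 7-joint arm with a two-finger parallel gripper is mounted at the origin on the work surface. World frame = base frame: x ahead of the robot, y to its left, z up, the work surface at z = 0. Lengths are in m, angles in rad, forces in N, time in s.
With the tool pointing down it reaches from about 0.425 to 0.875 m from the base axis. Payload 4.7 kg.
Tool frame: the origin (TCP) lies midway between the tips of the shut fingers; the grasp point (between the pads) lies 19 mm behind it; z points along the fingers, y is the line along which they close (so a half turn about z gives the same grasp; the last joint's range is limited). The gripper opens to 87 mm and grips with 3 to 60 N. Pads are 19 mm wide; open, the fingers measure 117 mm over their backs; the gripper's body (75 mm by 190 mm) begins 51 mm behind the grasp point.
Start: joints at [-1.316, 0.321, -0.07, 1.45, 0.023, 1.371, -0.057], TCP at [0.155, 0.631, 0.223] pointing down, gripper open.
Joint ranges: [-2.86, 2.86], [-0.3, 2.09], [-1.38, 1.24], [0.06, 2.45], [-1.56, 4.7], [0.09, 2.05], [-2.69, 2.69]. Speed limits (rad/s): [2.57, 2.57, 3.14, 3.14, 3.14, 3.14, 3.14].

### API

Orientations are given as a rotation vector (axis times angle).
In Python, from bench import ctrl gives the robot as it stands. The module is installed in compiled form; this text tells all that it offers.
- The arm moves only by the shell command python3 -m handwheel 'ROWS' [FORCE]. ROWS is JSON, a list of rows, each a list of 7 numbers: the finger opening in m, from 0 to 0.087, then the shift along the tool's x, y, z in m, then the turn, a rotation vector about the tool's x, y, z in degrees. A call has 1 to 12 rows; each row shifts and turns the commanded pose from where the row before left it, along the tool's axes as they then stand; what a row does not reach is not made up. A row lasts 1/8 s, in which the tool goes at most 62.5 mm and 10.7 degrees, less where a joint would pass 70% of its speed; a pose out of reach is approached as far as the arm can. A call is refused whole if a number of a shift passes 0.0625 or a number of a turn 10.7, either way. A call with a gripper value outside its range is refused whole. The fingers move at their own pace and stop on an object; FORCE is the grip in N (left out, the last holds). Time passes only in rows, so rows that do not move let the fingers close. It gives the time, the measured TCP pose, the force, the opening and the grip force at its end, in the units of the state.
- ctrl.get_state(): the state, without advancing time (a new reading comes with each control period).
- ctrl.get_image(name): name is "scene" or "top" or "wrist"; returns (picture, depth): 480x640x3 uint8, blue, green, red; 480x640 float32, m along the optical axis (not along the pixel's ray), 0 where there is no reading.
- ctrl.camera_info(name): a dict with "intrinsics" (3x3 intrinsics, pixels), "R" (3x3) and "t" (3): a world point X has camera coordinates R X + t. Camera axes: x right, y down, z forward; pixel columns grow to the right and rows downward; lengths in m; the calibration is good to about 2 mm. A picture is of the moment at which its call begins: read the wrist's pose just before it. camera_info takes no time and is no camera call; for the wrist camera it gives the pose at the moment of the call.
- ctrl.close_job(): hands the job in; it is judged then, once.
The state is a dict: "time": time; "joint_positions": joint angles; "qd": joint speeds; "joint_torque": joint torques, N m; "position": TCP position; "tool_rot": TCP orientation; "ft_force": force on the tool from outside, world axes, zero at the start; "torque": the same for the moment, N m; "grip_width": opening from 0.0 (shut) to 1.0 (fully open); "grip_force": force on a finger pad.
Only numpy, scipy, OpenCV 4.12 (cv2) and the standard library are available. Lean on these libraries where they do the work, as an engineer would, in place of code of your own. Each camera call takes 0.05 s, during which the arm holds its last target. There are 200 camera calls.

### The job

Take the loose black adjusting knob out of its stand and plug its square shank fully home into the socket of the tension screw on the preload unit; the screw floats a little in its mount, so feel for the socket. Then turn it clockwise until the pointer of the sprung carriage stands right opposite the set mark, without winding it past the mark, and let go with the knob left standing in the socket. Work gently: ease the shank in with light pressure rather than forcing it against the unit, do not shift the set mark, and leave the other things on the bench alone.

Things in the scene. Friction and masses are not known exactly. Their poses are not given: they have to be found in the camera images.
- knob: Loose knob, 90 g: round black knurled head, 36 mm diameter, 30 mm high, on a 14 mm square steel shank sticking out 18 mm below (6 mm square over the lowest 4 mm). Origin: centre of the shank's lower end; z up through the head (head from 18 to 48 mm above the origin), x and y square to the flats. Starts upright in the stand, origin 12 mm above the bench. Any quarter turn of it fits the socket.
- shank_tip (a point): Centre of the lower end of the knob's shank; turns with the knob (same frame as the knob's).
- stand: Fixed grey plastic parking block, 60 x 60 mm and 30 mm high, with a 25 mm round hole in its top, in which the knob stands at the start. Origin: centre of its underside.
- unit: Fixed preload unit: steel base plate 130 (x) x 240 (y) x 10 mm. Along y: grey turret at -60 mm, 46 mm square, 55 mm high, carrying the tension screw; guide rods with the black sprung carriage from -40 to 60; brass spring barrel from 60 to 115, 43 mm high. White scale strip with black 3 mm graduations, 34 mm high, at x = -38 mm. Origin: centre of the underside.
- turret_axis (a point): On the turret's axis, level with the top of the screw's steel boss (34 mm square, 22 mm high), 77 mm above the bench; axes as the unit's. The screw (with the carriage) floats: the boss stands up to 4 mm off this point along x and along y, unmeasured, held by 15 N friction. In it is the square socket, 15.6 mm wide, 21 mm deep; the shank goes in 18 mm till the head rests on the boss.
- screw (a joint): Angle of the tension screw and its socket (rad), 0 at the start with the socket's flats square to the unit's x and y; grows clockwise seen from above, up to 4.5. Each radian moves the sprung carriage 10 mm. Turning takes about 0.12 Nm at first, up to about 0.22 Nm as the spring loads; it stays where it is left. The shank has about 0.1 rad of free play in the socket.
- pointer (a point): Tip of the black pointer blade (3 mm wide, 24 mm long) that reaches from the sprung carriage over the scale strip, 38 mm above the bench. As the screw is turned clockwise it moves along +y of the unit (away from the turret), 10 mm per radian.
- set_mark (a point): Tip of the dark steel mark blade (3 mm wide) on the rider at the outer edge of the scale strip, 38 mm above the bench; it points at the pointer's path. Axes as the unit's: y along the pointer's travel. At the start it stands 15 to 32 mm ahead (+y) of the pointer. The pointer is on the mark, tip to tip, when both have the same y in the unit's frame.
- jar: Amber glass jar, 56 mm in diameter, 75 mm high; bystander. Origin: centre of the underside.
- slidebox: White slide box, 90 x 40 x 32 mm; bystander. Origin: centre of the underside.
- dish: Clear dish, 90 mm across, 16 mm high; bystander. Origin: centre of the underside.
- objective: Steel microscope objective, 32 mm in diameter, 44 mm high, standing; bystander. Origin: centre of the underside.

How it is judged:
By the outcome, as a careful person would: the job done as asked, in the order asked, and still so for the second after the job is handed in, with the robot touching nothing.
It also fails if it takes over 72 s, if anything falls off the work surface, if the arm or the gripper's body presses on something with over 40 N, if the wrist force passes 120 N, or if a joint passes its speed limit or range.

## Working session

There is one attempt and no reset: what is moved stays moved. The work goes in short steps, Python scripts to look and compute and a shell command to move; the robot and the scene stay as the last step left them, time stands still between calls to the robot, and variables do not carry over. Pictures are saved under pics/ and viewed, at most 10 in all, crops included, and the job is handed in when it is done.

```bash
mkdir -p pics; cat > h.py <<'E'
import numpy as np, cv2
from scipy.spatial.transform import Rotation as R
from bench import ctrl
def ray(ci,u,v,z):
    K,Rm,t=[np.array(ci[k]) for k in("intrinsics","R","t")]
    d=Rm.T@np.linalg.solve(K,[u,v,1.]); c=-Rm.T@t
    return c+d*(z-c[2])/d[2]
def proj(ci,X):
    K,Rm,t=[np.array(ci[k]) for k in("intrinsics","R","t")]
    p=K@(Rm@np.array(X)+t); return p[:2]/p[2]
E
python3 - <<'E'
from h import *
s=ctrl.get_state();print(s)
for n in("top","scene"):
    ci=ctrl.camera_info(n);im,d=ctrl.get_image(n);cv2.imwrite(f"pics/{n}0.png",im);np.savez(f"pics/{n}0.npz",im=im,d=d)
    print(n,ci)
print(ctrl.camera_info("wrist"))
E
```

```text
{'time': 0.0, 'joint_positions': array([-1.31591212,  0.32181271, -0.07004236,  1.45168057,  0.02259812,
        1.37081297, -0.05691061]), 'qd': array([ 5.67577937e-05, -1.28186975e-03, -2.14218189e-03,  6.32744858e-04,
       -1.22158949e-03,  7.66896709e-04, -3.07097087e-06]), 'joint_torque': array([ 9.76675947e-04, -4.91312420e+01, -4.03412059e-01, -3.12520838e+01,
       -6.37270161e-02,  4.39820113e-02,  1.73934013e-04]), 'position': array([0.15494182, 0.63068385, 0.22146508]), 'tool_rot': array([-3.77327250e-01, -3.11872767e+00,  3.02172720e-03]), 'ft_force': array([-0.56774137,  0.49181984, -0.49841955]), 'torque': array([ 0.04823149, -0.02522359,  0.03730438]), 'grip_force': 0.0, 'grip_width': 1.0008286297192506}
top {'intrinsics': array([[624.88931509,   0.        , 322.16847591],
       [  0.        , 624.88931509, 229.84600696],
       [  0.        ,   0.        ,   1.        ]]), 'R': array([[ 0.03998404, -0.99918213, -0.00602895],
       [-0.97644616, -0.03779247, -0.21242558],
       [ 0.212024  ,  0.01438058, -0.97715865]]), 't': array([-0.03255108,  0.61822102,  1.34820163])}
scene {'intrinsics': array([[520.80927198,   0.        , 324.19622383],
       [  0.        , 520.80927198, 237.23046855],
       [  0.        ,   0.        ,   1.        ]]), 'R': array([[-0.43509487,  0.90029238,  0.01288747],
       [ 0.50514525,  0.25592591, -0.8242149 ],
       [-0.74533263, -0.35210163, -0.56613047]]), 't': array([ 0.27330672, -0.25466   ,  1.59601704])}
{'intrinsics': array([[342.0426089 ,   0.        , 323.71325975],
       [  0.        , 342.0426089 , 244.77549123],
       [  0.        ,   0.        ,   1.        ]]), 'R': array([[ 0.23907918,  0.97099647, -0.00264427],
       [ 0.93093882, -0.22844031,  0.28489988],
       [ 0.27603272, -0.07057529, -0.95855363]]), 't': array([-0.64941079, -0.03396336,  0.39189452])}
```

View pics/top0.png

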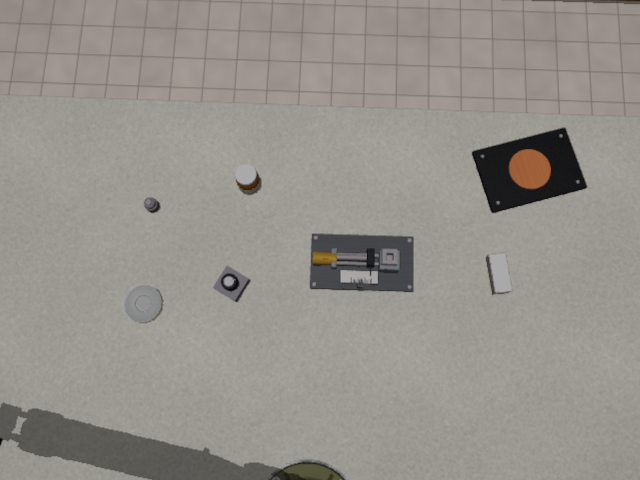

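View pics/scene0.png

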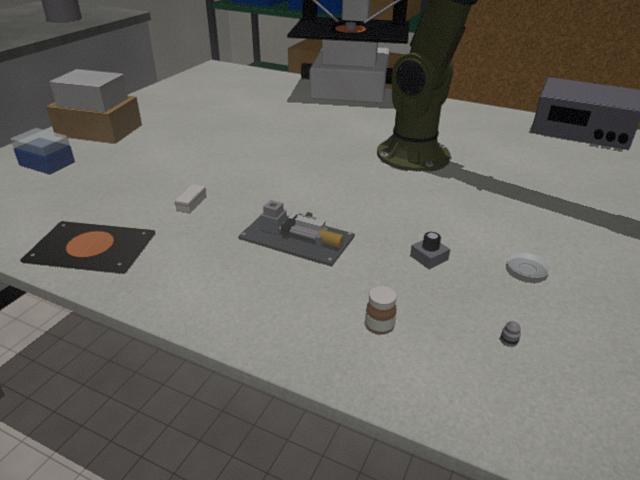

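The top view shows the knob in its stand at about (230,282). The unit is centred near (362,263), with the turret and boss at (390,258) and the pointer and mark near (365,278). Unit +y runs to image left, which is world +y.

```bash
python3 - <<'E'
from h import *
ci=ctrl.camera_info("top"); f=np.load("pics/top0.npz"); im=f["im"]
print("knobtop",ray(ci,230,282,.06),"boss",ray(ci,390,254,.077))
for p in[(315,237),(410,240),(410,287),(313,284)]: print("screw",ray(ci,*p,.011))
c=im[190:340,180:440];cv2.imwrite("pics/c1.png",cv2.resize(c,None,fx=3,fy=3,interpolation=cv2.INTER_CUBIC))
s=ctrl.get_state();M=R.from_rotvec(s["tool_rot"]).as_matrix();print(M)
w=ctrl.camera_info("wrist");Rw=np.array(w["R"]);c=-Rw.T@w["t"];print("cam in tool",M.T@(c-s["position"]),M.T@Rw.T)
E
```

```text
knobtop [0.49320975 0.19300522 0.06      ] boss [ 0.56756827 -0.16144374  0.077     ]
screw [0.61319542 0.00874339 0.011     ]
screw [ 0.61465242 -0.21408693  0.011     ]
screw [ 0.50407162 -0.21521162  0.011     ]
screw [0.50224167 0.00865888 0.011     ]
[[-9.71147958e-01  2.38477567e-01 -3.07564305e-04]
 [ 2.38477741e-01  9.71146462e-01 -1.70778946e-03]
 [-1.08579489e-04 -1.73186349e-03 -9.99998494e-01]]
cam in tool [ 0.07872996  0.0006963  -0.16206172] [[-6.19924512e-04 -9.58588195e-01 -2.84795170e-01]
 [ 9.99999392e-01 -3.34382519e-04 -1.05124325e-03]
 [ 9.12478845e-04 -2.84795648e-01  9.58587819e-01]]
```

View pics/c1.png

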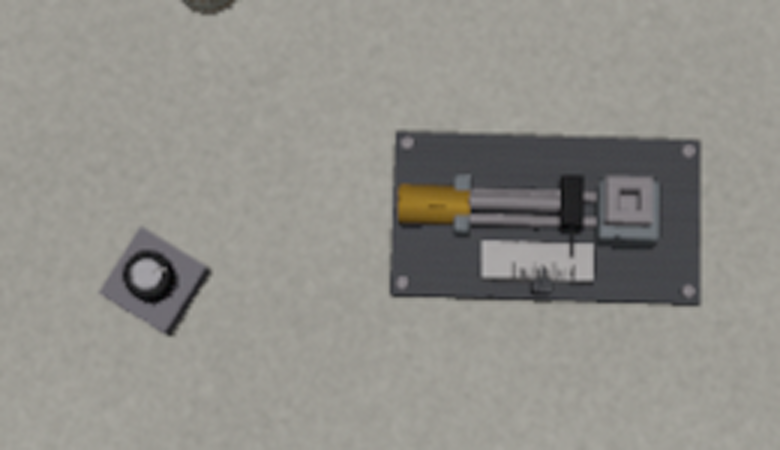

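```bash
python3 -m handwheel '[[0.087,-0.0433,-0.0345,0,0,0,0],[0.087,-0.0433,-0.0345,0,0,0,0],[0.087,-0.0433,-0.0345,0,0,0,0],[0.087,-0.0433,-0.0345,0,0,0,0],[0.087,-0.0433,-0.0345,0,0,0,0],[0.087,-0.0433,-0.0345,0,0,0,0],[0.087,-0.0433,-0.0345,0,0,0,0],[0.087,-0.0433,-0.0345,0,0,0,0],[0.087,-0.0433,-0.0345,0,0,0,0],[0.087,-0.0433,-0.0345,0,0,0,0],[0.087,0,0,0,0,0,0]]' 20
cat > st.py <<'E'
from h import *
def st():
    s=ctrl.get_state();M=R.from_rotvec(s["tool_rot"]).as_matrix()
    print("t",round(s["time"],2),"p",s["position"].round(4),"toolx yaw",np.degrees(np.arctan2(M[1,0],M[0,0])).round(2),"tz",M[:,2].round(3),"j",s["joint_positions"].round(2),"F",s["ft_force"].round(1),"T",s["torque"].round(2),"grip",round(s["grip_width"]*87,1),round(s["grip_force"],1))
    return s,M
def tool(M,d): return (M.T@np.array(d)).round(4)
E
python3 - <<'E'
from st import *
st()
ci=ctrl.camera_info("wrist");im,d=ctrl.get_image("wrist");cv2.imwrite("pics/w1.png",im)
E
```

```text
time: 1.48
position: [0.4957, 0.1875, 0.2224]
tool_rot: [0.392, 3.116, -0.003]
ft_force: [0.7, 0.6, 0.2]
grip_width: 1.002
grip_force: 0.0
t 1.48 p [0.4957 0.1875 0.2224] toolx yaw 165.68 tz [ 0.001 -0.002 -1.   ] j [-0.75  0.06  0.35  1.76 -0.02  1.32  0.93] F [0.7 0.6 0.2] T [ 0.06 -0.01  0.  ] grip 87.2 0.0
```

View pics/w1.png

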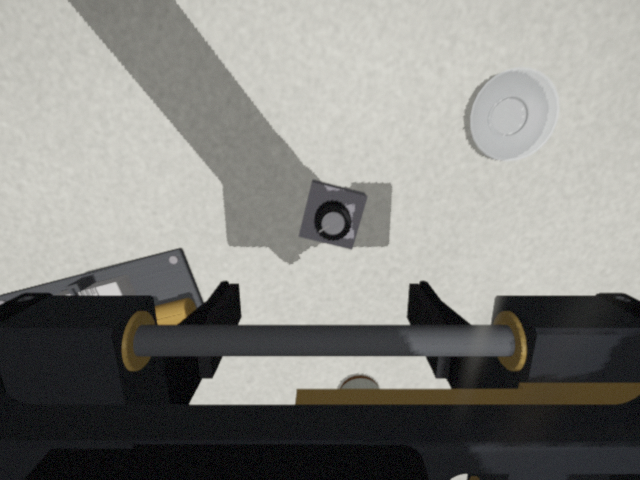

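The wrist view shows the knob head's grey top disc centred near (333,223), inside the dark ring. The stand lies around it, and the dish and unit are both clear of the fingers.

```bash
python3 - <<'E'
from st import *
s,M=st()
ci=ctrl.camera_info("wrist");im=cv2.imread("pics/w1.png")
c=im[170:260,285:385];g=cv2.cvtColor(c,cv2.COLOR_BGR2GRAY)
m=(g<38).astype(np.uint8)
cs,_=cv2.findContours(m,cv2.RETR_EXTERNAL,cv2.CHAIN_APPROX_NONE)
for k in sorted(cs,key=cv2.contourArea)[-3:]:
    (x,y),r=cv2.minEnclosingCircle(k);print(x+285,y+170,r,cv2.contourArea(k))
m=(cv2.blur(g,(3,3))>85).astype(np.uint8)
n,l,stt,ce=cv2.connectedComponentsWithStats(m)
for i in range(1,n):
    if stt[i,4]>40: print("bright",ce[i]+[285,170],stt[i])
for p,z in(((333,223),.06),((333,220),.05)):
    P=ray(ci,*p,z);print(P,tool(M,P-s["position"]))
cv2.imwrite("pics/w1c.png",cv2.resize(c,None,fx=6,fy=6,interpolation=cv2.INTER_NEAREST))
E
```

```text
t 1.52 p [0.4941 0.1907 0.2222] toolx yaw 165.92 tz [-0. -0. -1.] j [-0.75  0.06  0.35  1.76 -0.02  1.32  0.93] F [-0.4  0.3 -0.2] T [ 0.04 -0.01 -0.02] grip 87.0 0.0
332.5 220.10526275634766 19.423309326171875 444.5
bright [335.90507692 214.49769231] [   0    0  100   90 6500]
bright [332.35678392 223.10552764] [ 35  42  24  22 398]
[0.49193606 0.20079977 0.06      ] [0.0045 0.0094 0.1622]
[0.49123995 0.20122148 0.05      ] [0.0052 0.0096 0.1722]
```

View pics/w1c.png

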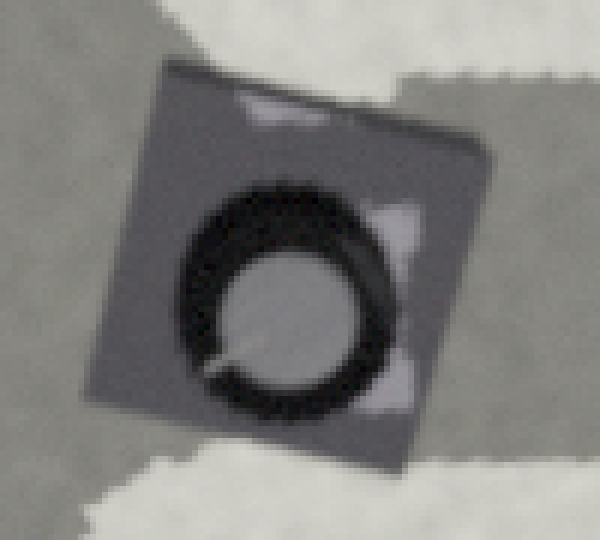

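There is a white index line on the head's rim at about crop pixel (215,366), and the top disc's centre is at (290,318). That gives the knob's yaw. The arm was still settling in that picture, so I'll measure again.

```bash
python3 -m handwheel '[[0.087,0,0,0,0,0,0],[0.087,0,0,0,0,0,0]]'; python3 - <<'E'
from st import *
for i in range(3): s,M=st(); ci=ctrl.camera_info("wrist");im,d=ctrl.get_image("wrist")
g=cv2.cvtColor(im,cv2.COLOR_BGR2GRAY)
c=g[190:260,295:375]; c=cv2.resize(c,None,fx=4,fy=4,interpolation=cv2.INTER_CUBIC)
cv2.imwrite("pics/w2.png",im)
m=(cv2.blur(c,(5,5))<45).astype(np.uint8)
cs,h=cv2.findContours(m,cv2.RETR_CCOMP,cv2.CHAIN_APPROX_NONE)
for k in sorted(cs,key=cv2.contourArea)[-3:]:
    e=cv2.fitEllipse(k); print("ell",e[0][0]/4+295-.4,e[0][1]/4+190-.4,np.array(e[1])/4)
    P=ray(ci,e[0][0]/4+295-.4,e[0][1]/4+190-.4,.06);print(P,tool(M,P-s["position"]))
o=ray(ci,333.2,223,.06);p=ray(ci,320.8,231,.06);v=p-o;print("index world deg",np.degrees(np.arctan2(v[1],v[0])),np.linalg.norm(v))
# top camera disc
ct=ctrl.camera_info("top");it=np.load("pics/top0.npz")["im"];t=cv2.cvtColor(it,cv2.COLOR_BGR2GRAY)[268:296,216:244].astype(int)
m=(t>110).astype(np.uint8);n,l,stt,ce=cv2.connectedComponentsWithStats(m)
for i in range(1,n):print(ce[i]+[216,268],stt[i,4],ray(ct,*(ce[i]+[216,268]),.06))
m=(t<30);print(np.argwhere(m).mean(0)[::-1]+[216,268])
E
```

```text
time: 1.78
position: [0.4924, 0.1945, 0.2224]
tool_rot: [-0.373, -3.119, -0.0]
ft_force: [1.0, -0.7, 0.3]
grip_width: 1.0
grip_force: 0.0
t 1.77 p [0.4924 0.1945 0.2224] toolx yaw 166.37 tz [-0.  0. -1.] j [-0.75  0.06  0.34  1.76 -0.02  1.32  0.93] F [ 1.  -0.7  0.3] T [-0.01 -0.01  0.03] grip 87.0 0.0
t 1.82 p [0.4925 0.1943 0.2225] toolx yaw 166.35 tz [-0.  0. -1.] j [-0.75  0.06  0.34  1.76 -0.02  1.32  0.93] F [ 0.1 -0.6 -0.8] T [0.01 0.02 0.02] grip 86.7 0.0
t 1.88 p [0.4927 0.1941 0.2225] toolx yaw 166.33 tz [-0.  0. -1.] j [-0.75  0.06  0.34  1.76 -0.02  1.32  0.93] F [-0.1 -0.2  0.2] T [ 0.03  0.06 -0.03] grip 87.2 0.0
ell 325.75438079833987 225.34706268310546 [34.0751915  37.36876297]
[0.49123151 0.19685239 0.06      ] [0.002  0.0023 0.1625]
index world deg -70.11353291983205 0.014485343392158232
[218.93975904 272.87951807] 83 [0.51275427 0.21927996 0.06      ]
[238.58823529 270.58823529] 68 [0.51965311 0.1755659  0.06      ]
[228.43589744 280.73076923] 78 [0.49591988 0.19670728 0.06      ]
[220. 285.] 1 [0.48561282 0.21486205 0.06      ]
[241.5 284.5] 2 [0.48861678 0.16691821 0.06      ]
[239. 287.] 1 [0.48280592 0.17211938 0.06      ]
[241. 287.] 1 [0.48298119 0.16765631 0.06      ]
[219.14285714 293.34285714] 35 [0.46692215 0.21537734 0.06      ]
[237. 291.] 4 [0.47370378 0.17596601 0.06      ]
[233. 292.] 1 [0.47112545 0.18472387 0.06      ]
[234.6 294.2] 5 [0.4663696  0.18081688 0.06      ]
[242.66666667 293.83333333] 6 [0.46789158 0.16291435 0.06      ]
[227. 294.] 1 [0.46614868 0.19777012 0.06      ]
[231.  294.5] 2 [0.46538722 0.18878434 0.06      ]
[232.82 284.92]
```

```bash
python3 - <<'E'
from st import *
s,M=st(); ci=ctrl.camera_info("wrist");im,d=ctrl.get_image("wrist")
u0,v0,k=300,200,8
g=cv2.resize(cv2.cvtColor(im,cv2.COLOR_BGR2GRAY)[v0:v0+50,u0:u0+55],None,fx=k,fy=k,interpolation=cv2.INTER_CUBIC)
m=(g>62).astype(np.uint8)
n,l,stt,ce=cv2.connectedComponentsWithStats(m)
for i in range(1,n):
    if stt[i,0]>3 and stt[i,1]>3 and stt[i,4]>100:
        c=(ce[i]+.5)/k+[u0,v0]-.5; P=ray(ci,*c,.06); print(stt[i],c,P,tool(M,P-s["position"]))
cv2.imwrite("pics/w3.png",g)
E
```

```text
t 1.93 p [0.4928 0.1939 0.2226] toolx yaw 166.31 tz [-0.  0. -1.] j [-0.75  0.06  0.34  1.76 -0.02  1.32  0.93] F [ 1.8 -1.2 -0.2] T [-0.06 -0.   -0.02] grip 87.3 0.0
[   98   137   210   183 27807] [325.73701091 228.32341002] [0.49428816 0.1959035  0.06      ] [-0.001   0.0023  0.1626]
```

View pics/w3.png

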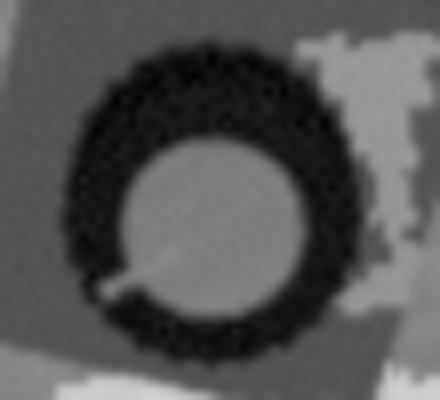

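```bash
python3 -m handwheel '[[0.06,-0.001,0.002,0.04,0,0,0],[0.06,0,0,0.04,0,0,0],[0.06,0,0,0.04,0,0,0],[0.06,0,0,0.03,0,0,0],[0.06,0,0,0.02,0,0,0],[0.06,0,0,0,0,0,0],[0.06,0,0,0,0,0,0],[0.06,0,0,0,0,0,0],[0.06,0,0,0,0,0,0]]' 20; python3 -c "
from st import *
st()"
```

```text
time: 3.1
position: [0.4953, 0.195, 0.0534]
tool_rot: [0.377, 3.118, 0.002]
ft_force: [-0.0, -0.6, -0.2]
grip_width: 0.688
grip_force: 0.0
t 3.1 p [0.4953 0.195  0.0534] toolx yaw 166.21 tz [ 0.001  0.001 -1.   ] j [-0.73  0.23  0.34  1.94 -0.09  0.98  0.98] F [-0.  -0.6 -0.2] T [ 0.   -0.01 -0.  ] grip 59.9 0.0
```

```bash
python3 -m handwheel '[[0.05,0.001,0.0005,0.01,0,0,0],[0.05,0,0,0.01,0,0,0],[0.05,0,0,0,0,0,0],[0.05,0,0,0,0,0,0],[0,0,0,0,0,0,0],[0,0,0,0,0,0,0],[0,0,0,0,0,0,0],[0,0,0,0,0,0,0],[0,0,0,0,0,0,0]]' 25; python3 -c "
from st import *
st()"
```

```text
time: 4.22
position: [0.494, 0.1955, 0.0328]
tool_rot: [0.377, 3.119, 0.001]
ft_force: [0.2, 0.4, 1.5]
grip_width: 0.406
grip_force: 25.0
t 4.22 p [0.494  0.1955 0.0328] toolx yaw 166.21 tz [ 0.  0. -1.] j [-0.73  0.25  0.33  1.96 -0.1   0.94  0.99] F [0.2 0.4 1.5] T [ 0.02 -0.04 -0.02] grip 35.3 25.0
```

```bash
python3 -m handwheel '[[0,0,0,-0.02,0,0,0],[0,0,0,-0.04,0,0,0],[0,0,0,-0.04,0,0,0],[0,0,0,-0.04,0,0,9],[0,0,0,0,0,0,9]]' && python3 -m handwheel '[[0,-0.038,-0.034,0,0,0,0],[0,-0.038,-0.034,0,0,0,0],[0,-0.038,-0.034,0,0,0,0],[0,-0.038,-0.034,0,0,0,0],[0,-0.038,-0.034,0,0,0,0],[0,-0.038,-0.034,0,0,0,0],[0,-0.038,-0.034,0,0,0,0],[0,-0.038,-0.034,0,0,0,0],[0,0,0,0,0,0,0],[0,0,0,0,0,0,0],[0,0,0,0,0,0,0],[0,0,0,0,0,0,0]]'; python3 - <<'E'
from st import *
s,M=st(); ci=ctrl.camera_info("wrist");im,d=ctrl.get_image("wrist");cv2.imwrite("pics/w4.png",im)
np.savez("pics/w4.npz",K=ci["intrinsics"],R=ci["R"],t=ci["t"],M=M,p=s["position"],d=d)
E
```

```text
time: 4.85
position: [0.4959, 0.1962, 0.176]
tool_rot: [0.867, 3.015, 0.007]
ft_force: [0.2, -0.3, -2.1]
grip_width: 0.409
grip_force: 25.0
time: 6.35
position: [0.6091, -0.1943, 0.1726]
tool_rot: [-0.857, -3.022, -0.001]
ft_force: [0.3, 0.6, -0.8]
grip_width: 0.407
grip_force: 25.0
t 6.35 p [ 0.6091 -0.1943  0.1726] toolx yaw 148.34 tz [ 0.     0.001 -1.   ] j [-0.24  0.37  0.64  1.57 -0.23  1.28  1.46] F [ 0.3  0.6 -0.8] T [-0.01 -0.03  0.01] grip 35.4 25.0
```

View pics/w4.png

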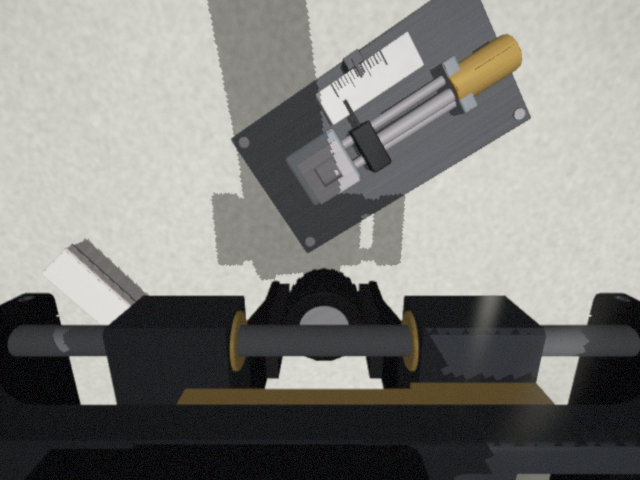

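The wrist view shows the socket at about (328,174). The pointer tip is near (346,101), the mark rider near (355,65), and base screws at (244,142), (310,242) and (520,114). I'll zoom in.

```bash
python3 - <<'E'
from st import *
im=cv2.imread("pics/w4.png")
a=cv2.resize(im[30:130,310:420],(660,600),interpolation=cv2.INTER_CUBIC)
b=cv2.resize(im[125:210,280:365],None,fx=6,fy=6,interpolation=cv2.INTER_CUBIC)
o=np.zeros((600,1170,3),np.uint8);o[:,:660]=a;o[:510,660:]=b
cv2.imwrite("pics/w4c.png",cv2.resize(o,None,fx=.68,fy=.68))
E
```

```text
(no output)
```

View pics/w4c.png

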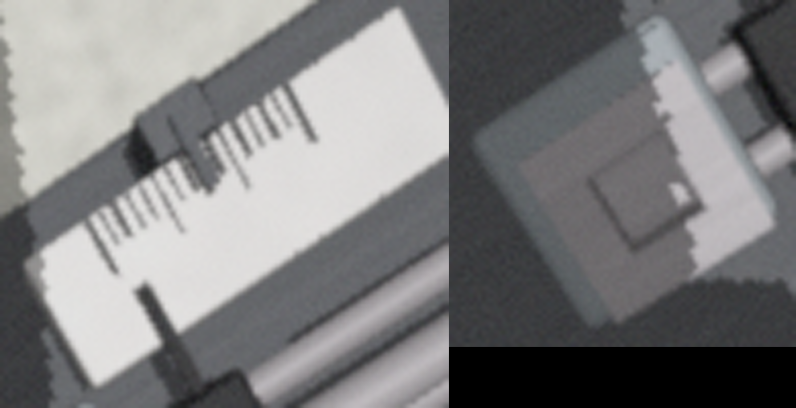

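```bash
python3 - <<'E'
from st import *
f=np.load("pics/w4.npz");ci=dict(intrinsics=f["K"],R=f["R"],t=f["t"])
C=[ray(ci,*p,.077) for p in[(314.1,169.1),(332.5,158.1),(342.3,175.7),(325.4,186.0)]]
for i in range(4):
    v=C[(i+1)%4]-C[i];print(np.linalg.norm(v)*1e3,np.degrees(np.arctan2(v[1],v[0]))%90)
S=np.mean(C,0);print("socket",S)
# boss corners: left, bottom, right
B=[ray(ci,280+(x-448.8)/4.08,125+y/4.08,.077) for x,y in[(520,163),(612,323),(774,216)]]
for i in range(2):
    v=B[i+1]-B[i];print("boss",np.linalg.norm(v)*1e3,np.degrees(np.arctan2(v[1],v[0]))%90)
print("boss c",(B[0]+B[2])/2)
s=[ray(ci,*p,.01) for p in[(244,142.5),(310,242),(520,114)]]
print(s); v=s[2]-s[1];print("unit y dir",np.degrees(np.arctan2(v[1],v[0])),np.linalg.norm(v)); v=s[1]-s[0];print("x",np.degrees(np.arctan2(v[1],v[0])),np.linalg.norm(v))
P=ray(ci,344.6,100.6,.038);K=ray(ci,361.2,76.1,.038);print("ptr",P,"mark",K,"dy",K-P)
M=f["M"];p=f["p"]
d=S-p;print("tool shift from measured",tool(M,d))
# image check of held knob top disc
im=cv2.imread("pics/w4.png")
E
```

```text
15.635427430864025 88.51394191807941
14.642444896036059 88.46278702763233
14.634536057328539 89.48665098115067
14.92374558701541 2.317298561555276
socket [ 0.56166573 -0.16041514  0.077     ]
boss 33.39223982091417 87.87150844546643
boss 35.47717220267871 1.886152734920131
boss c [ 0.56121939 -0.15999472  0.077     ]
[array([ 0.50361604, -0.21398438,  0.01      ]), array([ 0.61471178, -0.21332549,  0.01      ]), array([0.61278879, 0.00894917, 0.01      ])]
unit y dir 90.49567548871805 0.22228298484483064
x 0.33980476535607834 0.11109768612672391
ptr [ 0.52311903 -0.12108319  0.038     ] mark [ 0.51458943 -0.10078174  0.038     ] dy [-0.00852959  0.02030144  0.        ]
tool shift from measured [0.0581 0.0039 0.0956]
```

```bash
python3 -m handwheel '[[0,0.02,0.001,0,0,0,0],[0,0.02,0.002,0,0,0,0],[0,0.018,0.001,0.02,0,0,0],[0,0,0,0.02,0,0,0],[0,0,0,0.02,0,0,0],[0,0,0,0.005,0,0,0],[0,0,0,0,0,0,0],[0,0,0,0,0,0,0],[0,0,0,0,0,0,0]]'; python3 - <<'E'
from st import *
s,M=st();print(tool(M,np.array([.5615,-.1603,.0978])-s["position"]))
im,d=ctrl.get_image("wrist");cv2.imwrite("pics/w5.png",im)
E
```

```text
time: 7.52
position: [0.5623, -0.1623, 0.1082]
tool_rot: [0.86, 3.02, 0.0]
ft_force: [-0.0, -0.3, -1.7]
grip_width: 0.408
grip_force: 25.0
t 7.53 p [ 0.5623 -0.1623  0.1082] toolx yaw 148.2 tz [ 0.001 -0.    -1.   ] j [-0.3   0.3   0.63  1.78 -0.2   1.12  1.41] F [-0.  -0.3 -1.7] T [-0.02 -0.03 -0.04] grip 35.5 25.0
[0.0017 0.0013 0.0104]
```

```bash
python3 -m handwheel '[[0,0.0015,0.0013,0.004,0,0,0],[0,0,0,0.004,0,0,0],[0,0,0,0.002,0,0,0],[0,0,0,0.001,0,0,0],[0,0,0,0.001,0,0,0],[0,0,0,0.001,0,0,0],[0,0,0,0,0,0,0],[0,0,0,0,0,0,0]]'; python3 - <<'E'
from st import *
s,M=st();print(tool(M,np.array([.5615,-.1603,.0938])-s["position"]))
E
```

```text
time: 8.57
position: [0.5612, -0.1601, 0.0946]
tool_rot: [0.861, 3.021, 0.0]
ft_force: [0.3, 0.1, -2.0]
grip_width: 0.404
grip_force: 25.0
t 8.57 p [ 0.5612 -0.1601  0.0946] toolx yaw 148.2 tz [ 0.  0. -1.] j [-0.3   0.32  0.63  1.79 -0.21  1.1   1.41] F [ 0.3  0.1 -2. ] T [ 0.02  0.02 -0.01] grip 35.2 25.0
[-0.0004  0.      0.0008]
```

```bash
python3 -m handwheel '[[0,0,0,0.001,0,0,0],[0,0,0,0.0007,0,0,0],[0,0,0,0.0007,0,0,0],[0,0,0,0,0,0,0],[0,0,0,0,0,0,0]]'; python3 - <<'E'
from st import *
st()
E
```

```text
time: 9.2
position: [0.5611, -0.1602, 0.0921]
tool_rot: [-0.861, -3.021, 0.0]
ft_force: [0.5, -0.0, -1.3]
grip_width: 0.409
grip_force: 25.0
t 9.2 p [ 0.5611 -0.1602  0.0921] toolx yaw 148.2 tz [-0. -0. -1.] j [-0.3   0.32  0.63  1.79 -0.21  1.1   1.42] F [ 0.5 -0.  -1.3] T [-0.19 -0.07 -0.04] grip 35.6 25.0
```

```bash
python3 -m handwheel '[[0,0,0,0.0007,0,0,0],[0,0,0,0.0007,0,0,0],[0,0,0,0,0,0,0],[0,0,0,0,0,0,0]]'; python3 - <<'E'
from st import *
st()
E
```

```text
time: 9.7
position: [0.5612, -0.1602, 0.0907]
tool_rot: [0.861, 3.021, -0.0]
ft_force: [-0.2, -0.8, -1.0]
grip_width: 0.409
grip_force: 25.0
t 9.7 p [ 0.5612 -0.1602  0.0907] toolx yaw 148.2 tz [ 0. -0. -1.] j [-0.3   0.32  0.63  1.8  -0.21  1.09  1.42] F [-0.2 -0.8 -1. ] T [-0.3  -0.08 -0.03] grip 35.6 25.0
```

```bash
python3 -m handwheel '[[0,0,0,0.0007,0,0,0],[0,0,0,0.0007,0,0,0],[0,0,0,0,0,0,0],[0,0,0,0,0,0,0]]'; python3 - <<'E'
from st import *
f=[]
for i in range(6): s,M=st() if i==0 else (ctrl.get_state(),0); f.append(np.r_[s["ft_force"],s["torque"]]); im,d=ctrl.get_image("wrist")
print(np.mean(f,0).round(2)); cv2.imwrite("pics/w6.png",im)
o=np.hstack([cv2.resize(x[255:375,255:395],None,fx=2.8,fy=2.8,interpolation=cv2.INTER_CUBIC) for x in(cv2.imread("pics/w4.png"),im)])
cv2.imwrite("pics/w6c.png",o)
E
```

```text
time: 10.2
position: [0.5612, -0.1601, 0.0893]
tool_rot: [0.861, 3.021, -0.0]
ft_force: [1.5, -0.7, -1.1]
grip_width: 0.402
grip_force: 25.0
t 10.2 p [ 0.5612 -0.1601  0.0893] toolx yaw 148.2 tz [ 0. -0. -1.] j [-0.3   0.32  0.63  1.8  -0.21  1.09  1.42] F [ 1.5 -0.7 -1.1] T [-0.29 -0.02  0.02] grip 35.0 25.0
[ 0.29 -0.82 -1.24 -0.3  -0.05  0.02]
```

View pics/w6c.png

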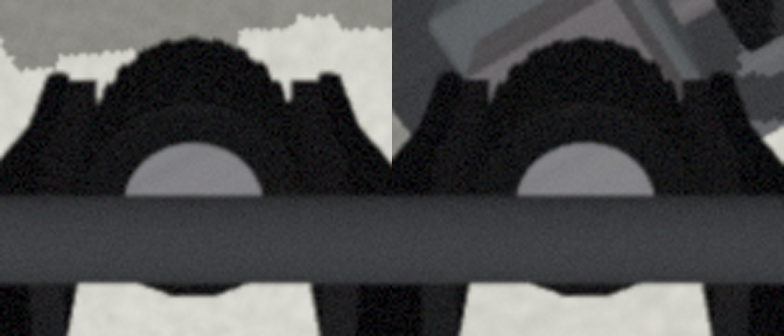

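The held knob looks the same in both crops, so it hasn't slipped in the grip. The square is now about 4 mm into the socket with almost no force.

```bash
python3 -m handwheel '[[0,-0.0002,-0.0003,0.001,0,0,0],[0,0,0,0.001,0,0,0],[0,0,0,0.001,0,0,0],[0,0,0,0.001,0,0,0],[0,0,0,0.001,0,0,0],[0,0,0,0.001,0,0,0],[0,0,0,0,0,0,0],[0,0,0,0,0,0,0]]'; python3 - <<'E'
from st import *
st()
E
```

```text
time: 11.5
position: [0.5611, -0.1604, 0.0833]
tool_rot: [-0.86, -3.021, -0.0]
ft_force: [-0.1, 0.0, -0.6]
grip_width: 0.411
grip_force: 25.0
t 11.5 p [ 0.5611 -0.1604  0.0833] toolx yaw 148.21 tz [-0.  0. -1.] j [-0.29  0.33  0.62  1.8  -0.22  1.08  1.42] F [-0.1  0.  -0.6] T [-0.14 -0.04 -0.03] grip 35.7 25.0
```

```bash
python3 -m handwheel '[[0,0,0,0.001,0,0,0],[0,0,0,0.001,0,0,0],[0,0,0,0.0007,0,0,0],[0,0,0,0.0005,0,0,0],[0,0,0,0,0,0,0],[0,0,0,0,0,0,0]]'; python3 - <<'E'
from st import *
st()
E
```

```text
time: 12.25
position: [0.5612, -0.1605, 0.0802]
tool_rot: [0.861, 3.021, 0.0]
ft_force: [-0.7, -0.2, -2.1]
grip_width: 0.406
grip_force: 25.0
t 12.25 p [ 0.5612 -0.1605  0.0802] toolx yaw 148.2 tz [ 0.  0. -1.] j [-0.29  0.33  0.62  1.8  -0.22  1.07  1.42] F [-0.7 -0.2 -2.1] T [-0.03 -0.02  0.03] grip 35.3 25.0
```

Now I'll ease down until contact.

```bash
python3 -m handwheel '[[0,0,0,0.0004,0,0,0],[0,0,0,0.0004,0,0,0],[0,0,0,0,0,0,0],[0,0,0,0,0,0,0]]'; python3 -m handwheel '[[0,0,0,0.0004,0,0,0],[0,0,0,0.0003,0,0,0],[0,0,0,0,0,0,0],[0,0,0,0,0,0,0]]'
```

```text
time: 12.75
position: [0.5614, -0.1605, 0.0797]
tool_rot: [0.86, 3.021, 0.0]
ft_force: [-2.4, 1.0, 2.2]
grip_width: 0.409
grip_force: 25.0
time: 13.25
position: [0.5615, -0.1606, 0.0796]
tool_rot: [0.86, 3.021, 0.001]
ft_force: [-2.0, 0.2, 6.8]
grip_width: 0.404
grip_force: 25.0
```

```bash
python3 -m handwheel '[[0,0,0,-0.0007,0,0,0],[0,0,0,0,0,0,0],[0,0,0,0,0,0,6],[0,0,0,0,0,0,8],[0,0,0,0,0,0,8],[0,0,0,0,0,0,8],[0,0,0,0,0,0,8],[0,0,0,0,0,0,8],[0,0,0,0,0,0,8],[0,0,0,0,0,0,6],[0,0,0,0,0,0,0],[0,0,0,0,0,0,0]]' 40; python3 - <<'E'
from st import *
st()
im,d=ctrl.get_image("wrist");cv2.imwrite("pics/w7.png",im)
im,d=ctrl.get_image("top");cv2.imwrite("pics/t7.png",im)
E
```

```text
time: 14.75
position: [0.5619, -0.1607, 0.0797]
tool_rot: [2.253, 2.187, 0.001]
ft_force: [1.5, -1.1, 3.3]
grip_width: 0.403
grip_force: 40.0
t 14.75 p [ 0.5619 -0.1607  0.0797] toolx yaw 88.31 tz [ 0.002 -0.001 -1.   ] j [-0.44  0.38  0.81  1.81 -0.31  1.08  0.45] F [ 1.5 -1.1  3.3] T [-0.25 -0.27  0.02] grip 35.1 40.0
```

```bash
cat > rect.py <<'E'
from st import *
# top-down resample of plane z=.038, 0.25 mm/px: rows x from .500 to .545, cols y from -.135 to -.075
def rect(ci,g,x0=.500,x1=.545,y0=-.135,y1=-.075,q=.00025,z=.038):
    xs=np.arange(x0,x1,q);ys=np.arange(y0,y1,q)
    X,Y=np.meshgrid(xs,ys,indexing="ij");P=np.stack([X,Y,np.full_like(X,z)],-1)
    K,Rm,t=[np.array(ci[k]) for k in("intrinsics","R","t")]
    c=(P@Rm.T+t)@K.T;m=(c[...,:2]/c[...,2:]).astype(np.float32)
    return xs,ys,cv2.remap(g,m[...,0],m[...,1],cv2.INTER_CUBIC)
def show(ci,im,step=.003,xa=.506,xb=.542):
    g=cv2.cvtColor(im,cv2.COLOR_BGR2GRAY);xs,ys,r=rect(ci,g)
    for x in np.arange(xa,xb,step):
        i=int(round((x-.5)/.00025)); p=r[i-1:i+2].mean(0)[::4].astype(int)  # 1 mm
        print("%.3f"%x," ".join("%3d"%v for v in p))
E
python3 - <<'E'
from rect import *
ci=ctrl.camera_info("wrist");im=cv2.imread("pics/w7.png")
print(proj(ci,[.5146,-.1008,.038]),proj(ci,[.523,-.111,.038]))
print("y -135..-75 step 1mm");show(ci,im)
f=np.load("pics/w4.npz");print("before");show(dict(intrinsics=f["K"],R=f["R"],t=f["t"]),cv2.imread("pics/w4.png"))
E
```

```text
[240.75937948 179.40490848] [256.53584564 196.28757861]
y -135..-75 step 1mm
0.506  59  58  58  60  58  61  60  60  58  59  60  60  60  60  60  59  59  60  61  58  57  59  57  60  62  61  61  59  68  70  52  55  51  64  99 103  94  54  49  51  52  50  45  63 105 101 102 102 103 101  99 101 105 102 102 106 102 104 103 103 108
0.509 141 141 141 142 141 139 140 141 142 142 143 140  98 115 140  93 128 138  87 128 139  77 127 186 133 201 215 142 207 214 141 209 215 100 101 103 108 188 207 103 197 195 153 220 171 105 208 208 152 217 131 112 208 172 182 216 136 155 220 219 219
0.512 142 141 140 142 141 142 141 142 144 144 143 144 100 109 143  97 121 141  97 134 142  84 130 194 150 207 215 140 209 214 145 212 212  95 101 104 106 188 194  99 192 200 152 216 168 100 184 202 164 220 171 114 213 185 169 217 126 161 219 221 220
0.515 142 143 141 142 143 141 141 140 144 144 143 142  98 115 144 143 144 143 144 143 143 192 219 219 219 218 213 144 215 219 218 219 218 216 185 118 148 213 217 215 215 213 137 214 216 217 220 219 219 219 217 217 220 218 219 216 121 126 219 220 221
0.518 142 142 142 143 1
[... 4783 characters left out ...]
  63  70  58  61  71  94 102 102 103 102 103 102 103 105 103 103 104 101 102 101 102 102 103 103 102  99 102 104 103 103 101 103 101 102 101 103 102 100 101 102 101 102 102 101 102 101 102 102 101 101
0.539 104 102 103 103 102 102 102 105  92  64  57  62  66  61  65  66  90 100 103 105 102 103 104 102 101 102 102 106 104 106 103 106 104 104 102 103 102 106 104 103 103 104 105 104 105 104 103 105 102 105 103 104 105 105 106 106 105 104 103 105 106
0.542 103 104 101 103 104 105 104 105  96  66  59  58  58  56  62  65  92 103 104 102 104 104 104 105 101 102 103 106 102 104 103 103 103 102 101 103 105 104 105 102 105 102 103 100 103 103 102 104 100 103 101 101 104 102 103 101 102 100 103 103 104
```

```bash
python3 -m handwheel '[[0,0,0,0,0,0,8],[0,0,0,0,0,0,8],[0,0,0,0,0,0,8],[0,0,0,0,0,0,8],[0,0,0,0,0,0,8],[0,0,0,0,0,0,8],[0,0,0,0,0,0,8],[0,0,0,0,0,0,6],[0,0,0,0,0,0,0],[0,0,0,0,0,0,0],[0,0,0,0,0,0,0]]' 40; python3 - <<'E'
from rect import *
st()
ci=ctrl.camera_info("wrist");im,d=ctrl.get_image("wrist");cv2.imwrite("pics/w8.png",im)
print(proj(ci,[.5146,-.1008,.038]))
show(ci,im,xa=.509,xb=.531)
E
```

```text
time: 16.23
position: [0.562, -0.1609, 0.0797]
tool_rot: [3.058, 0.713, 0.003]
ft_force: [4.7, -2.5, 2.8]
grip_width: 0.403
grip_force: 40.0
t 16.23 p [ 0.562  -0.1609  0.0797] toolx yaw 26.26 tz [ 0.002 -0.001 -1.   ] j [-0.6   0.46  1.04  1.81 -0.44  1.12 -0.52] F [ 4.7 -2.5  2.8] T [-0.77 -0.85  0.05] grip 35.0 40.0
[209.41449425 294.51558425]
0.509   4  13  10  14  18  68 100  66  66  66  66  71  75  77  43  27  27  24  23  21  26  29  26  25  26  25  26  22  25  25  25  29  25  25  26  30  29  23  31  24  25  22  30  29  41 133 185 135 208 153 118 210 185 140 210 138 120 200 212 213 207
0.512   9  19  15   7  59 134 143 129  72  51  63  65  65  49  22  24  26  21  18  26  29  24  30  25  29  27  25  25  25  25  18  23  29  22  24  22  19  36  47  98 123  76 134 132  79 137 122 125 214 160 102 202 195 132 210 146 117 210 216 215 216
0.515  17   5  10  34 122 140 142 145 142 101  27  24  21  21  24  25  29  25  26  28  25  26  25  24  26  23  27  29  28  20  20  39  66  92  73  74  91 129  91 130 135  80 137 135 104 138 129 101 140 145 139 201 196 177 215 144 112 208 216 216 216
0
[... 548 characters left out ...]
 142 142 137 114 114 138 142 140 143 141 142 140 141 143 142 143 141 141 141 142 140 116  27  26  35 121 140 142 142 144 142 142 143 143 143 143 142 142 140 142 142 148 208 216 217 217 218 216 217 217
0.527  27 112 143 140 142 142 140 140 141 141 141 142 139 140 141 140 141 140 139 140 140 140 142 142 139 140 140 141 140 141 140 142 117  34  19  36 113 141 140 142 142 142 142 142 141 142 142 142 142 141 143 142 143 143 150 205 217 217 217 216 216
0.530  20  99 142 140 142 142 141 141 141 140 141 141 141 141 142 140 142 143 143 142 141 142 141 139 140 139 142 139 140 142 140 140 132  33  17  42 117 140 140 143 140 142 142 142 142 142 143 143 142 142 142 143 145 143 155 209 217 215 215 215 216
```

```bash
python3 -m handwheel '[[0,0,0,0,0,0,3],[0,0,0,0,0,0,2],[0,0,0,0,0,0,0],[0,0,0,0,0,0,0],[0,0,0,0,0,0,0]]' 40;  python3 -m handwheel '[[0.055,0,0,0,0,0,0],[0.055,0,0,0,0,0,0],[0.055,0,0,0,0,0,0],[0.055,0,0,-0.02,0,0,0],[0.055,0,0,-0.03,0,0,0],[0.055,0,0,0,0,0,-10],[0.055,0,0,0,0,0,-10],[0.055,0,0,0,0,0,-10],[0.055,0,0,0,0,0,-10],[0.055,0,0,0,0,0,-10],[0.055,0,0,0,0,0,-10],[0.055,0,0,0,0,0,0]]'; python3 -m handwheel '[[0.055,0,0,0,0,0,0],[0.055,0,0,0,0,0,0],[0.055,0,0,0,0,0,0]]'; python3 - <<'E'
from rect import *
st()
ci=ctrl.camera_info("wrist");im,d=ctrl.get_image("wrist");cv2.imwrite("pics/w9.png",im)
print(proj(ci,[.5146,-.1008,.038]))
show(ci,im,xa=.506,xb=.528,step=.0015)
print("knob",proj(ci,[.5615,-.1606,.107]))
E
```

```text
time: 16.9
position: [0.5619, -0.1609, 0.0797]
tool_rot: [3.087, 0.579, 0.002]
ft_force: [4.4, -2.4, 2.2]
grip_width: 0.404
grip_force: 40.0
time: 18.4
position: [0.5614, -0.1608, 0.1306]
tool_rot: [2.387, 2.042, 0.002]
ft_force: [-0.2, 0.1, 0.6]
grip_width: 0.63
grip_force: 0.0
time: 18.77
position: [0.5612, -0.1604, 0.1293]
tool_rot: [2.386, 2.044, -0.0]
ft_force: [-0.4, 0.8, -0.5]
grip_width: 0.633
grip_force: 0.0
t 18.77 p [ 0.5612 -0.1604  0.1293] toolx yaw 81.17 tz [-0. -0. -1.] j [-0.51  0.33  0.89  1.76 -0.28  1.18  0.31] F [-0.4  0.8 -0.5] T [-0.07  0.07 -0.02] grip 55.1 0.0
[249.03386398 181.63060973]
0.506  56  62  61  61  60  59  61  63  58  61  62  63  60  59  59  61  63  64  59  59  64  61  69  72  88 103 107 103  96  71  62  70  62  73 101 104  94  69  62  60  70  59  58  79 100 103 109 104 106 114 101 103 109 102 104 117 106 108 112 113 115
0.507 123 127 125 121 131 131 123 124 133 126 126 130  95 118 117  84 119 121 101 121 127 133 188 189 145 196 191 144 197 190 141 202 191  98 111 101 121 195 183 108 165 183 150 198 161 114 178 170 170 209 138 121 195 182 179 204 1
[... 2601 characters left out ...]
217 218 217 219 218 219 218 218 219 219 219 218 218 212 153  61  54 139 220 219 219 220 220 220 221 221 221 222 221 221 221 220 221 221 222 222 223 223 223 223 223 223
0.525 140 140 141 142 141 141 141 140 141 140 142 141 145 192 218 218 218 218 218 217 217 218 217 218 218 219 218 219 219 219 220 219 219 185  64  56 125 207 217 219 220 220 221 221 222 221 222 221 220 221 221 223 222 222 222 223 223 222 223 223 223
0.527 141 139 142 140 141 143 141 142 140 140 139 144 158 203 218 218 218 218 218 218 218 217 218 217 217 218 218 218 219 219 218 219 217 172  67  63 140 211 220 221 221 221 221 221 222 222 221 221 221 222 222 222 221 222 224 222 223 222 223 222 221
knob [325.18421174 284.46163985]
```

```bash
cat > gap.py <<'E'
from rect import *
def gap(ci,im,ref=-.1000):
    g=cv2.cvtColor(im,cv2.COLOR_BGR2GRAY);xs,ys,r=rect(ci,g)
    r=r.astype(float);Y=(ys>ref-.0045)&(ys<ref+.0045)
    def cen(x):
        w=np.clip(205-r[int(round((x-.5)/.00025)),Y],0,None)
        return w.sum(),(w*ys[Y]).sum()/max(w.sum(),1)*1e3
    xp=np.arange(.5235,.5325,.0005);P=np.array([cen(x)[1] for x in xp]);f=np.polyfit(xp,P,1)
    xm=np.arange(.514,.51701,.0005);m=[(round(x*1e3,1),round(cen(x)[0]),round(cen(x)[1],2)) for x in xm]
    good=[(a,b,c) for a,b,c in m if b>600][1:]
    mk=np.average([c for a,b,c in m if b>600 and a>=514.5],weights=[b for a,b,c in m if b>600 and a>=514.5])
    tip=P.mean()-(.528-.515)*1e3*.0079
    print("ptr mean",P.mean().round(2),"slope",f[0].round(1),"tip",tip.round(2),"mark",m,"mk",mk.round(2),"GAP",(mk-tip).round(2))
E
python3 - <<'E'
from gap import *
ci=ctrl.camera_info("wrist")
gap(ci,cv2.imread("pics/w9.png"))
for i in range(2): ci=ctrl.camera_info("wrist");gap(ci,ctrl.get_image("wrist")[0])
E
python3 -m handwheel '[[0.055,0.003,-0.0203,0,0,0,0],[0.055,0,-0.02,0,0,0,0],[0.055,0,0,0,0,0,0],[0.055,0,0,0,0,0,0],[0.055,0,0,0,0,0,0],[0.055,0,0,0,0,0,0]]'; python3 -c "
from gap import *
st();ci=ctrl.camera_info('wrist');gap(ci,ctrl.get_image('wrist')[0])
"; python3 -m handwheel '[[0.055,0.003,-0.0203,0,0,0,0],[0.055,0,0.0,0,0,0,0],[0.055,0,0,0,0,0,0],[0.055,0,0,0,0,0,0],[0.055,0,0,0,0,0,0],[0.055,0,0,0,0,0,0]]'; python3 -c "
from gap import *
st();ci=ctrl.camera_info('wrist');gap(ci,ctrl.get_image('wrist')[0])
"
```

```text
ptr mean -100.32 slope 19.1 tip -100.42 mark [(np.float64(514.0), 1714, np.float64(-99.78)), (np.float64(514.5), 1142, np.float64(-99.87)), (np.float64(515.0), 682, np.float64(-99.94)), (np.float64(515.5), 364, np.float64(-99.84)), (np.float64(516.0), 90, np.float64(-99.7)), (np.float64(516.5), 0, np.float64(0.0)), (np.float64(517.0), 0, np.float64(0.0))] mk -99.9 GAP 0.52
ptr mean -100.32 slope 19.4 tip -100.42 mark [(np.float64(514.0), 1684, np.float64(-99.77)), (np.float64(514.5), 1146, np.float64(-99.85)), (np.float64(515.0), 691, np.float64(-99.93)), (np.float64(515.5), 362, np.float64(-99.85)), (np.float64(516.0), 87, np.float64(-99.72)), (np.float64(516.5), 0, np.float64(0.0)), (np.float64(517.0), 0, np.float64(0.0))] mk -99.88 GAP 0.54
ptr mean -100.32 slope 17.4 tip -100.42 mark [(np.float64(514.0), 1677, np.float64(-99.8)), (np.float64(514.5), 1141, np.float64(-99.87)), (np.float64(515.0), 675, np.float64(-99.95)), (np.float64(515.5), 364, np.float64(-99.86)), (np.float64(516.0), 85, np.float64(-99.75)), (np.float64(516.5), 0, np.float64(0.0)), (np.float64(517.0), 0, np.flo
[... 832 characters left out ...]
_width: 0.631
grip_force: 0.0
t 20.48 p [ 0.5023 -0.1454  0.1293] toolx yaw 81.2 tz [-0. -0. -1.] j [-0.62  0.16  0.93  1.91 -0.14  1.14  0.21] F [ 0.4 -0.3  0.2] T [-0.07  0.02  0.03] grip 54.9 0.0Traceback (most recent call last):
  File "<string>", line 3, in <module>
    st();ci=ctrl.camera_info('wrist');gap(ci,ctrl.get_image('wrist')[0])
                                      ~~~^^^^^^^^^^^^^^^^^^^^^^^^^^^^^^^
  File "gap.py", line 11, in gap
    mk=np.average([c for a,b,c in m if b>600 and a>=514.5],weights=[b for a,b,c in m if b>600 and a>=514.5])
    raise ZeroDivisionError(
        "Weights sum to zero, can't be normalized")
ZeroDivisionError: Weights sum to zero, can't be normalized
```

```bash
python3 -m handwheel '[[0.055,-0.003,0.031,0,0,0,0],[0.055,-0.003,0.030,0,0,0,0],[0.055,0,0,0,0,0,0],[0.055,0,0,0,0,0,0],[0.055,0,0,0,0,0,0],[0.055,0,0,0,0,0,0],[0.055,0,0,0,0,0,0]]'; python3 - <<'E'
from gap import *
s,M=st();ci=ctrl.camera_info('wrist');im=ctrl.get_image('wrist')[0];gap(ci,im)
print(tool(M,np.array([.5618,-.1608,.0805])-s["position"]))
g=cv2.cvtColor(im,cv2.COLOR_BGR2GRAY)
# knob grey top disc: bright pixels near projected centre
u,v=proj(ci,[.5615,-.1606,.107]);print(u,v)
u,v=int(u),int(v);c=g[v-35:v+35,u-40:u+40];print(c[::5,::4])
E
```

```text
time: 21.4
position: [0.5614, -0.1603, 0.1296]
tool_rot: [-2.385, -2.045, -0.001]
ft_force: [0.1, 0.1, 0.9]
grip_width: 0.629
grip_force: 0.0
t 21.4 p [ 0.5614 -0.1603  0.1296] toolx yaw 81.21 tz [ 0.     0.001 -1.   ] j [-0.52  0.34  0.9   1.76 -0.28  1.18  0.31] F [0.1 0.1 0.9] T [-0.09  0.05 -0.02] grip 54.8 0.0
ptr mean -100.36 slope 20.6 tip -100.47 mark [(np.float64(514.0), 1609, np.float64(-100.05)), (np.float64(514.5), 1056, np.float64(-99.91)), (np.float64(515.0), 622, np.float64(-99.74)), (np.float64(515.5), 445, np.float64(-99.78)), (np.float64(516.0), 205, np.float64(-99.65)), (np.float64(516.5), 8, np.float64(-99.22)), (np.float64(517.0), 0, np.float64(0.0))] mk -99.85 GAP 0.62
[-0.0005  0.0005  0.049 ]
324.74707970028226 284.61497086778337
[[ 57  84  96  98  98  66  24  13  10  20   9  19  13  19  18  53 100  82
   75  60]
 [ 56  74  98  97  80  24  14  15  18  12  25  20  20  26  19  20  46 107
  106  61]
 [ 59  62  94  99  24  24   8   9  28  18  21  23  31  31  16  25  11 102
   68  55]
 [ 59  56  94  84  17  18  25  18  24  17  25  22  16  20  20  21  24  25
   57  
[... 154 characters left out ...]
  24  26
   53  57]
 [ 57  59  60  20  21  16 129 142 134 127 127 130 133 131 127  27  27  26
   47  60]
 [ 64  60  57  22  29  27 126 130 133 131 130 129 130 128 130  65  23  22
   60  59]
 [ 63  60  56  26  16  12 132 133 130 128 131 131 130 132 129  37  15  21
   57  57]
 [ 61  59  57  55  11  26  52 133 133 131 131 129 128 129 112  26  15  23
   56  61]
 [ 55  58  62  60  47  19  23  27 124 133 135 131 131  70  22   8  20  58
   59  69]
 [ 60  54  66  60  56  49  20  22  21  13  26  20  22  16  17 110 134 138
  163 204]
 [ 63  58  62  73  79 102 127 125  58  28  21  24  41 105 132 133 139 137
  151 214]
 [211 212 213 214 213 215 206 152 144 148 137 140 138 134 136 139 138 137
  195 206]]
```

```bash
python3 -m handwheel '[[0.055,0,0.0005,0.02,0,0,0],[0.055,0,0,0.02,0,0,0],[0.055,0,0,0.0085,0,0,0],[0.055,0,0,0,0,0,0],[0.055,0,0,0,0,0,0],[0.055,0,0,0,0,0,0],[0,0,0,0,0,0,0],[0,0,0,0,0,0,0],[0,0,0,0,0,0,0],[0,0,0,0,0,0,0]]' 40; python3 -m handwheel '[[0,0,0,0,0,0,1.3],[0,0,0,0,0,0,1.3],[0,0,0,0,0,0,0],[0,0,0,0,0,0,0],[0,0,0,0,0,0,0]]'; python3 -c "
from gap import *
st();ci=ctrl.camera_info('wrist');gap(ci,ctrl.get_image('wrist')[0])
"
```

```text
time: 22.7
position: [0.5622, -0.1606, 0.081]
tool_rot: [2.385, 2.045, 0.0]
ft_force: [-0.7, -0.0, 0.9]
grip_width: 0.406
grip_force: 40.0
time: 23.32
position: [0.5622, -0.1606, 0.081]
tool_rot: [2.431, 1.99, 0.0]
ft_force: [0.8, -0.4, 1.2]
grip_width: 0.402
grip_force: 40.0
t 23.32 p [ 0.5622 -0.1606  0.081 ] toolx yaw 78.61 tz [ 0.  0. -1.] j [-0.49  0.4   0.88  1.81 -0.34  1.1   0.31] F [ 0.8 -0.4  1.2] T [-0.01  0.14  0.08] grip 35.0 40.0
ptr mean -100.04 slope 9.3 tip -100.15 mark [(np.float64(514.0), 2224, np.float64(-99.64)), (np.float64(514.5), 1464, np.float64(-99.63)), (np.float64(515.0), 826, np.float64(-99.78)), (np.float64(515.5), 495, np.float64(-99.74)), (np.float64(516.0), 276, np.float64(-99.71)), (np.float64(516.5), 55, np.float64(-99.79)), (np.float64(517.0), 0, np.float64(0.0))] mk -99.68 GAP 0.46
```

```bash
python3 -m handwheel '[[0,0,0,0,0,0,1.5],[0,0,0,0,0,0,0],[0,0,0,0,0,0,0],[0,0,0,0,0,0,0],[0,0,0,0,0,0,0]]'; python3 -c "
from gap import *
s,M=st();ci=ctrl.camera_info('wrist')
im=ctrl.get_image('wrist')[0];gap(ci,im)
cv2.imwrite('pics/w10.png',im);u,v=proj(ci,[.518,-.1,.038]).astype(int);print(u,v)
c=cv2.resize(im[v-30:v+45,u-40:u+60],(800,600),interpolation=cv2.INTER_CUBIC);cv2.imwrite('pics/w10c.png',c)
"
```

```text
time: 24.0
position: [0.5622, -0.1606, 0.081]
tool_rot: [2.457, 1.958, 0.0]
ft_force: [0.0, -0.1, 3.6]
grip_width: 0.407
grip_force: 40.0
t 24.0 p [ 0.5622 -0.1606  0.081 ] toolx yaw 77.1 tz [ 0.  0. -1.] j [-0.5   0.4   0.89  1.81 -0.35  1.1   0.29] F [ 0.  -0.1  3.6] T [-0.04  0.07  0.04] grip 35.4 40.0
ptr mean -99.76 slope 9.5 tip -99.86 mark [(np.float64(514.0), 2490, np.float64(-99.92)), (np.float64(514.5), 1748, np.float64(-99.92)), (np.float64(515.0), 778, np.float64(-99.8)), (np.float64(515.5), 410, np.float64(-99.77)), (np.float64(516.0), 323, np.float64(-99.84)), (np.float64(516.5), 101, np.float64(-99.69)), (np.float64(517.0), 0, np.float64(0.0))] mk -99.88 GAP -0.02
230 194
```

View pics/w10c.png

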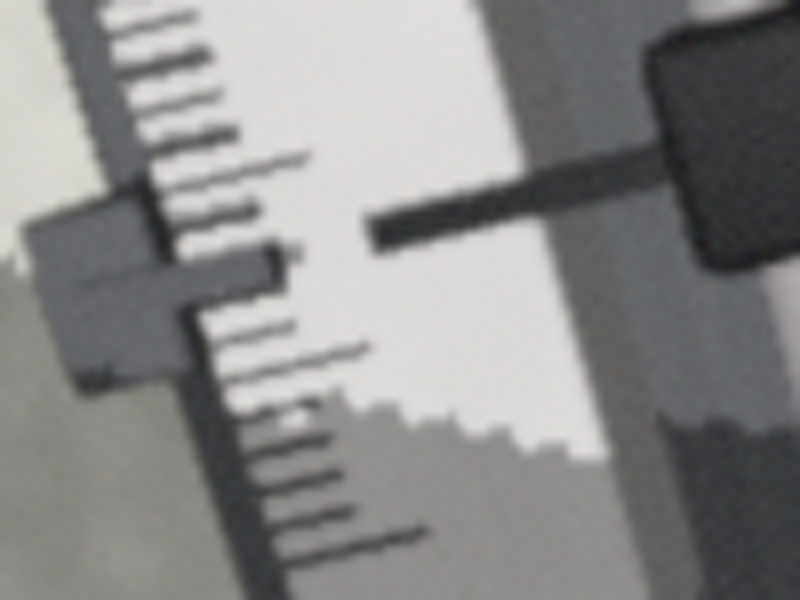

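The crop shows the pointer tip near (376,235) and the mark's end near (281,267). They're opposite to within about one camera pixel, but a small shadow spot at (292,252) touches the mark's tip. I'll check the blade edges numerically.

```bash
python3 -c "
from rect import *
ci=ctrl.camera_info('wrist');im=cv2.imread('pics/w10.png');g=cv2.cvtColor(im,cv2.COLOR_BGR2GRAY)
xs,ys,r=rect(ci,g)
j=np.where((ys>-.1045)&(ys<-.0955))[0]
print('     ',' '.join('%3d'%round(-y*1e4-900) for y in ys[j]))
for x in list(np.arange(.503,.5166,.00075))+[.522,.523,.524,.525,.526,.527,.528]:
    print('%.4f'%x,' '.join('%3d'%v for v in r[int(round((x-.5)/.00025)),j]))
"
```

```text
145 142 140 137 135 132 130 127 125 122 120 117 115 112 110 107 105 102 100  97  95  92  90  87  85  82  80  77  75  72  70  67  65  62  60  57
0.5030 105 105 104 104 103 102 103 104 104 103 103 102 102 101 102 103 103 102 101 101 101 100  97  94  93  95  99 102 103 103 102 103 104 104 103 104
0.5038 106 104 103 103 104 106 106 105 105 106 107 106 103 101 100 101 101 100  99 100 102 101  99  97  95  95  98 103 106 106 103 103 104 106 106 104
0.5045 104 103 102 102 103 105 105 105 104 104 103 104 104 103 101 100 101 103 102 101  99  98  96  93  91  92  96 102 106 106 106 105 104 103 103 104
0.5053  90  91  91  91  90  90  90  89  90  92  94  96  98  99 100 100 102 103 103 102 100  97  91  87  83  83  85  85  85  87  88  88  89  90  87  85
0.5060  57  58  59  58  56  55  54  53  55  60  69  81  91  98 101 100  99 102 104 103 101  98  96  89  76  64  56  54  52  48  49  50  52  52  52  51
0.5068  50  54  56  58  57  57  57  56  55  51  53  67  82  94  99 100 101 101 102 103 102  98  95  91  82  74  68  66  61  55  49  43  44  46  45  46
0.5075 138 146 157 161 162 164 162 147 118  88  72
[... 2269 characters left out ...]
 181 142  99  68  57  49  49  52  51  52  66  83 118 151 179 203 210 216 218 218 218 218 218 218
0.5250 217 217 217 216 216 217 217 218 217 215 212 195 172 139 102  77  56  52  53  50  49  53  60  83 114 146 181 201 216 220 217 218 218 218 218 218
0.5260 217 217 217 218 217 217 217 217 217 215 207 199 179 138 100  67  56  56  53  54  55  52  60  84 114 154 182 206 217 217 219 218 218 218 218 218
0.5270 217 218 218 218 218 218 218 218 219 216 215 207 180 146 104  76  60  49  51  53  51  54  63  76 108 139 172 197 209 219 219 219 219 219 219 219
0.5280 218 218 217 217 217 217 218 219 218 217 211 192 171 137 103  75  56  56  54  48  45  48  56  81 111 148 184 205 221 221 218 218 219 219 218 218
```

```bash
python3 -m handwheel '[[0.06,0,0,0,0,0,0],[0.06,0,0,0,0,0,0],[0.06,0,0,0,0,0,0],[0.06,0,0,-0.02,0,0,0],[0.06,0,0,-0.04,0,0,0],[0.06,0,0,-0.04,0,0,0],[0.06,-0.05,0,0,0,0,0],[0.06,0,0,0,0,0,0],[0.06,0,0,0,0,0,0],[0.06,0,0,0,0,0,0],[0.06,0,0,0,0,0,0]]'; python3 -c "
from gap import *
s,M=st();ci=ctrl.camera_info('wrist')
im,d=ctrl.get_image('wrist');gap(ci,im)
g=cv2.cvtColor(im,cv2.COLOR_BGR2GRAY)
for nm,X in (('head',[.562,-.1607,.107]),('strip',[.527,-.11,.034])):
    u,v=proj(ci,X).astype(int);z=np.median(d[v-2:v+3,u-2:u+3]);K=np.array(ci['intrinsics']);Rm=np.array(ci['R'])
    print(nm,u,v,Rm.T@(np.linalg.solve(K,[u,v,1])*z-ci['t']))
"
```

```text
time: 25.42
position: [0.5512, -0.2083, 0.1807]
tool_rot: [-2.455, -1.96, 0.0]
ft_force: [-0.3, 0.3, 0.3]
grip_width: 0.688
grip_force: 0.0
t 25.43 p [ 0.5512 -0.2083  0.1807] toolx yaw 77.2 tz [-0.  0. -1.] j [-0.48  0.31  0.96  1.69 -0.26  1.28  0.31] F [-0.3  0.3  0.3] T [-0.07  0.07 -0.04] grip 59.9 0.0
ptr mean -99.85 slope 14.7 tip -99.95 mark [(np.float64(514.0), 1743, np.float64(-100.23)), (np.float64(514.5), 969, np.float64(-100.42)), (np.float64(515.0), 544, np.float64(-100.4)), (np.float64(515.5), 265, np.float64(-100.29)), (np.float64(516.0), 36, np.float64(-100.1)), (np.float64(516.5), 0, np.float64(0.0)), (np.float64(517.0), 0, np.float64(0.0))] mk -100.42 GAP -0.47
head 324 188 [ 0.56183786 -0.16009255  0.1073058 ]
strip 271 128 [ 0.52697628 -0.10925032  0.03388663]
```

```bash
python3 -c "
from st import *
st();print(ctrl.close_job())"
```

```text
t 25.48 p [ 0.5511 -0.2085  0.1807] toolx yaw 77.18 tz [-0.  0. -1.] j [-0.48  0.31  0.96  1.69 -0.26  1.28  0.31] F [0.5 0.4 0.1] T [-0.12  0.07 -0.01] grip 60.1 0.0
the job is handed in; nothing more can be done
None
```

I handed the job in at 25.5 s: the knob stands fully home in the socket and is released; the pointer is opposite the mark, but the last readings (0 to 0.5 mm past, best estimate 0.2 mm, near the camera's limit) suggest it may be slightly over, and I didn't wind it back.

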